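# Slide the pin tray home in its dock and close the keeper

### The job

With a fingertip, push the loaded pin tray by its upright end plate along the dock's rails until you feel its feet drop into the locating notches and it sits flat, then push the keeper bar by its peg round over the tray's edge to its stop. Slide the tray only: do not lift or carry it or the things on it, leave the bin, the setting master and the oil bottle where they are, and finish clear of everything.

Things in the scene. Friction and masses are not known exactly. Their poses are not given: they have to be found in the camera images.
- dock: Fixed green base plate 330 x 236 x 8 mm with two steel rails and dark side guides. x: direction to push the tray, y: left of that, z up. Origin: on the table under the tray's centre when home. Plate x -220 to +110 mm, rails and guides -215 to +100. Rails 24 mm wide at y = +-55 mm, tops 36 mm above the table. Guides' inner faces at y = +-77 mm, tops 50 mm up.
- notches (a point): Point midway between the four locating notches, 36 mm above the table (rail-top level), at dock x = y = 0. Each rail has two notches, 19 mm long (along x), 6 mm deep, centred 67 mm before and 67 mm beyond this point. Their upright far walls stop the tray firmly once its feet are in.
- tray: Loose black tray (0.4 to 0.85 kg) on the rails, 2 mm play to each guide; sliding takes 2 to 9 N. Board 150 x 150 x 12 mm on four feet 14 mm long, 9 mm high, at x +-67, y +-55 mm. Origin: its centre at foot-underside level; axes as the dock's. Starts 60 to 110 mm short of home, origin 36 mm above the table; home: dock x = 0 (notch play 2.5 mm either way), origin 30 mm up.
- tray_push (a point): Centre of the rear (dock -x) face of the tray's upright aluminium end plate, the face to push on; 75 mm behind the tray's origin and 39 mm above it. The plate is 100 mm wide (along y), 8 mm thick, and reaches from 20 mm below this point to 20 mm above it. Axes as the tray's.
- tray_pins (a point): Centre of the block of nine steel pins fixed in the tray (3 x 3), half-way up them, at tray x = +5, y = -30, 38 mm above the tray's origin. Pins 14 mm thick, 34 mm tall, on the board's top (21 mm above the tray's origin), 30 mm apart in x, 25 mm in y. They come along with the tray.
- keeper (a joint): Keeper angle (rad), clockwise from above. 0: bar points along dock +x, clear of the tray (starts -0.45 to 0.05, negative is outwards); 1.57: along dock -y, over the tray's left edge; stop at 1.62. Stays where left; about 1 N at the peg. Bar 14 mm wide, 10 thick, underside 53.5 mm above the table: clears the home tray's board by 2.5 mm, strikes its edge if the tray is still up on the rails.
- keeper_peg (a point): Centre of the keeper's upright round black peg, 16 mm in diameter, standing on the bar 55 mm from the pivot; the peg reaches from 18 mm below this point to 18.5 mm above it (63.5 to 100 mm above the table).
- keeper_pivot (a point): Point on the keeper's vertical pivot axis, 58.5 mm above the table, at dock x = +30, y = +98 mm; fixed to the dock. The keeper is a flat steel bar on an upright post, at the left of the dock.
- bin: Loose blue open parts bin with a few pins, 150 x 100 x 55 mm, on the table to the robot's left of the dock. Origin at the centre of its underside. Leave alone.
- master: Loose steel setting master, a stepped spindle on a 48 mm foot, 75 mm tall, on the table to the robot's right of the dock. Origin at the centre of its underside. Leave alone.
- oil: Loose small amber oil bottle, 48 mm in diameter, 110 mm tall, on the table to the robot's right of the dock. Origin at the centre of its underside. Leave alone.
Not all that is in view belongs to the job. Of the things shaped like the tray, the black one is meant.

How it is judged:
On the way, in this order (a step that is already met when the one before it is completed fails the run):
1. the tray is slid home: all four feet down in the notches, flat (x of tray in the frame of dock between -0.005 and 0.005 m and y of tray in the frame of dock between -0.006 and 0.006 m and z of tray in the frame of dock below 0.0325 m and angle between tray's own z axis and vertical below 0.035 rad), for 0.2 s.
2. the keeper is swung over the tray's edge to its stop (value of joint keeper above 1.4 rad), for 0.2 s.
At the end, for the whole second after the job is handed in: The tray sits with all four feet in the notches (within 5 mm of home along the rails, 6 mm across, origin less than 32.5 mm above the table, tilted less than 2 degrees) and the keeper stands over its edge (angle above 1.4 rad), all at rest and released (all of step 1 and value of joint keeper above 1.4 rad and velocity of joint keeper below 0.1 rad/s and linear speed of tray below 0.01 m/s); the robot touches nothing.
It fails at once if the tray is lifted more than 10 mm off the rails or tipped up (z of tray in the frame of dock above 0.046 m or angle between tray's own z axis and vertical above 0.2 rad).
It fails at once if the bin is knocked over or shifted by more than 30 mm (distance of bin from where it was at the start of the episode above 0.03 m or angle between bin's own z axis and vertical above 0.4 rad).
It fails at once if the setting master is knocked over or shifted by more than 30 mm (distance of master from where it was at the start of the episode above 0.03 m or angle between master's own z axis and vertical above 0.4 rad).
It fails at once if the oil bottle is knocked over or shifted by more than 30 mm (distance of oil from where it was at the start of the episode above 0.03 m or angle between oil's own z axis and vertical above 0.4 rad).
It also fails if it takes over 54 s, if anything falls off the work surface, if the arm or the gripper's body presses on something with over 40 N, if the wrist force passes 120 N, or if a joint passes its speed limit or range.

### The arm

A 6-joint arm with a two-finger parallel gripper is mounted at the origin on the work surface. World frame = base frame: x ahead of the robot, y to its left, z up, the work surface at z = 0. Lengths are in m, angles in rad, forces in N, time in s.
With the tool pointing down it reaches from about 0.35 to 0.775 m from the base axis. Payload 5.5 kg.
Tool frame: the origin (TCP) lies midway between the tips of the shut fingers; the grasp point (between the pads) lies grasp_offset behind it (grasp_offset is the distance from the TCP to the grasp point, in m); z points along the fingers, y is the line along which they close (so a half turn about z gives the same grasp; the last joint's range is limited). The gripper opens to 85 mm and grips with 20 to 120 N. Pads are 22 mm wide; open, the fingers measure 114 mm over their backs; the gripper's body (76 mm by 85 mm) begins 54 mm behind the grasp point. The pads swing forward as they close: fully open they stand 13 mm farther back than shut.
Start: joints at [-1.283, 0.313, 0.046, 1.304, 0, 1.431], TCP at [0.239, -0.523, 0.231] pointing down, gripper open.
Joint ranges: [-2.76, 2.76], [-0.86, 1.69], [-1.03, 1.26], [-2.2, 2.34], [-1.47, 1.5], [-3.14, 3.14]. Speed limits (rad/s): [2.57, 2.57, 3.14, 3.14, 3.14, 3.14].

### API

Orientations are given as a unit quaternion [w, x, y, z].
In Python, from workcell import * gives the robot as it stands.
- The arm moves only by the tool step_arm, never from a script. Its argument "deltas" is a list of rows, each a list of 7 numbers: the shift along the world's x, y, z in mm, then the turn, a rotation vector about the world's x, y, z in degrees, then the gripper's target within -1 to 1 (fully open at 1, half-way at 0, shut at -1). A call has 1 to 5 rows; each row shifts and turns the commanded pose from where the row before left it; what a row does not reach is not made up. A row lasts 1/10 s, in which the tool goes at most 50 mm and 8.59 degrees, less where a joint would pass 70% of its speed; a pose out of reach is approached as far as the arm can. A call is refused whole if a number of a shift passes 50 or a number of a turn 8.59, either way. A call with a gripper value outside its range is refused whole. The fingers move at their own pace and stop on an object; "newtons" is the grip in N (left out, the last holds). Time passes only in rows, so rows that do not move let the fingers close. It gives the time, the measured TCP pose, the force, the opening and the grip force at its end, in the units of the state.
- get_state(): the state, without advancing time (a new reading comes with each control period).
- read_camera(name): name is "scene" or "top" or "wrist"; returns a dict with "image" (384x512x3 uint8, red, green, blue), "z_map" (384x512 float32, m along the optical axis (not along the pixel's ray), 0 where there is no reading), "K" (3x3 intrinsics, pixels), "world_from_camera" (4x4, takes a point from camera to world coordinates). Camera axes: x right, y down, z forward; pixel columns grow to the right and rows downward; lengths in m; the calibration is good to about 2 mm. The wrist camera is an equidistant fisheye: a pixel r from the principal point sees the ray r / f radians off the axis. A picture is of the moment at which its call begins.
- hand_in(): hands the job in; it is judged then, once.
The state is a dict: "clock": time; "joint_pos": joint angles; "qvel": joint speeds; "tau": joint torques, N m; "tcp_pos": TCP position; "orientation": TCP orientation; "wrist_force": force on the tool from outside, world axes, zero at the start; "ft_torque": the same for the moment, N m; "finger_gap": finger opening in m; "grip_force": force on a finger pad.
Only numpy, scipy, OpenCV 4.12 (cv2) and the standard library are available. Lean on these libraries where they do the work, as an engineer would, in place of code of your own. Each camera call takes 0.05 s, during which the arm holds its last target. There are 200 camera calls.

## Working session

There is one attempt and no reset: what is moved stays moved. The work goes in short steps, Python scripts to look and compute and a tool call to move; the robot and the scene stay as the last step left them, time stands still between calls to the robot, and variables do not carry over. Pictures are saved under pics/ and viewed, at most 10 in all, crops included, and the job is handed in when it is done.

Besides the shell and the picture viewer there is one more tool, called as name(argument=value, ...), one argument or row to a line, values as JSON. step_arm: Moves the arm, as the interface text tells. Its arguments: {"type":"object","properties":{"deltas":{"type":"array","items":{"type":"array","items":{"type":"number"}}},"newtons":{"type":"number"}},"required":["deltas"]}

```bash
mkdir -p pics; ls; python3 - <<'E'
from workcell import *
import cv2,numpy as np
s=get_state();print({k:np.round(v,3).tolist() for k,v in s.items()})
for n in("top","scene"):
    c=read_camera(n);np.savez(f"pics/{n}0.npz",**c);cv2.imwrite(f"pics/{n}0.png",cv2.resize(c["image"][:,:,::-1],(768,576)))
    print(np.round(c["K"],1).tolist(),np.round(c["world_from_camera"],3).tolist())
E
```

```text
pics
{'clock': 0.0, 'joint_pos': [-1.283, 0.314, 0.045, 1.304, 0.0, 1.431], 'qvel': [0.0, -0.001, 0.001, -0.002, 0.001, 0.002], 'tau': [0.0, -48.063, 29.853, 0.02, -0.0, 0.0], 'tcp_pos': [0.238, -0.523, 0.23], 'orientation': [-0.001, 0.977, 0.212, -0.0], 'wrist_force': [-0.104, 0.07, 0.357], 'ft_torque': [0.018, 0.003, 0.041], 'grip_force': 0.0, 'finger_gap': 0.085}
[[395.6, 0.0, 249.6], [0.0, 395.6, 197.1], [0.0, 0.0, 1.0]] [[0.005, -0.993, 0.121, 0.439], [-1.0, -0.005, 0.003, 0.032], [-0.002, -0.121, -0.993, 1.175], [0.0, 0.0, 0.0, 1.0]]
[[400.1, 0.0, 259.2], [0.0, 400.1, 197.4], [0.0, 0.0, 1.0]] [[0.783, 0.38, -0.492, 1.155], [0.621, -0.496, 0.607, -0.695], [-0.013, -0.781, -0.625, 0.813], [0.0, 0.0, 0.0, 1.0]]
```

View pics/top0.png

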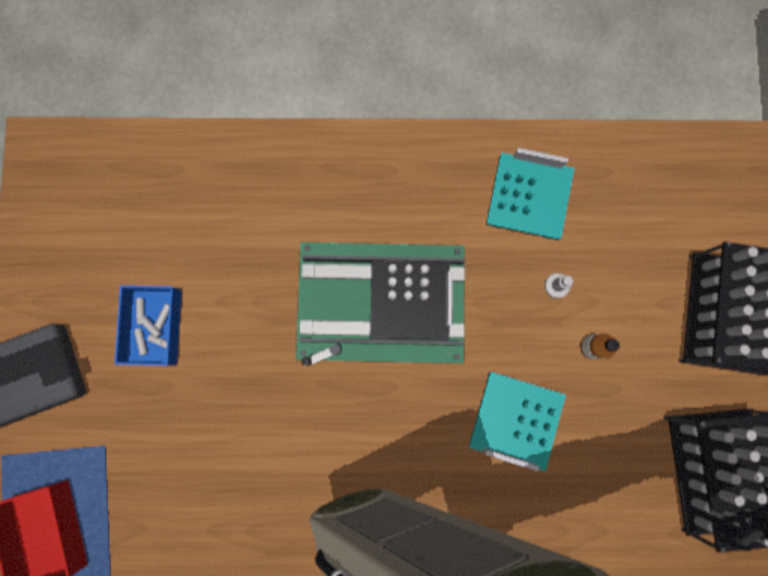

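View pics/scene0.png

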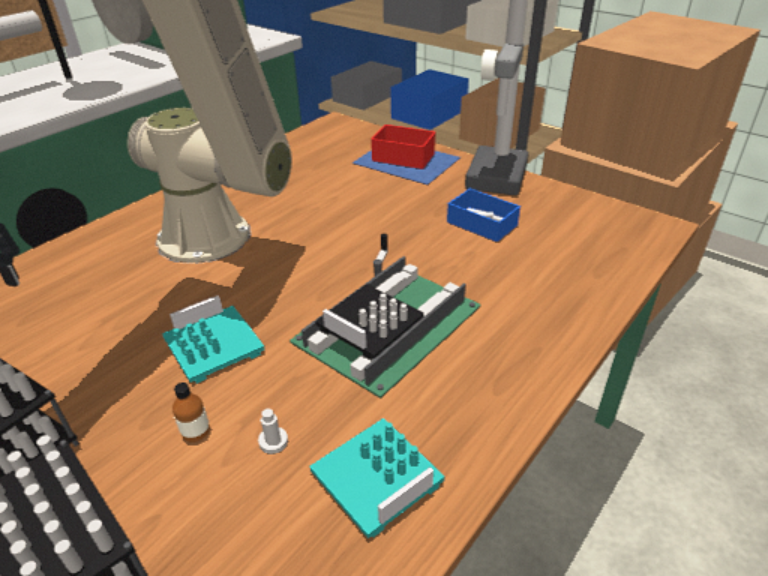

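The top view shows three tray-like things: the black tray on the dock (420,300), and teal trays at (530,195) and (518,420). I choose the black one on the green dock. Its end plate is at (452,300) on the right, so the push goes image-left, about world +y. The keeper peg is at (307,360) and its pivot at (336,350). Next I measure these and check the choice in a crop.

```bash
cat > h.py <<'E'
import numpy as np,cv2
def cloud(c):
    K=c["K"];z=c["z_map"];v,u=np.mgrid[:z.shape[0],:z.shape[1]]
    p=np.stack([(u-K[0,2])/K[0,0]*z,(v-K[1,2])/K[1,1]*z,z],-1)
    T=c["world_from_camera"];return p@T[:3,:3].T+T[:3,3]
E
python3 - <<'E'
from h import *
c=dict(np.load("pics/top0.npz"));P=cloud(c);im=c["image"]
hsv=cv2.cvtColor(im,cv2.COLOR_RGB2HSV)
g=cv2.inRange(hsv,(60,80,40),(85,255,255));g[:,:190]=0;g[:150]=0;g[250:]=0;g[:,320:]=0
pts=P[(g>0)&(abs(P[...,2]-.008)<.012)]
print(len(pts),np.median(pts[:,2]))
r=cv2.minAreaRect(pts[:,:2].astype(np.float32)*1000);print("dock rect mm",r)
roi=np.zeros(g.shape,bool);roi[150:250,190:320]=1
for n,(lo,hi) in {"high":(.08,.12),"plate/peg/pins 65-120":(.065,.13)}.items():
    m=(roi&(P[...,2]>lo)&(P[...,2]<hi)).astype(np.uint8)
    k,l,st,ce=cv2.connectedComponentsWithStats(m)
    for i in range(1,k):
        q=P[l==i]
        if len(q)>3: print(n,ce[i].round(),len(q),q.min(0).round(3),q.max(0).round(3),np.median(q,0).round(3))
cr=im[150:250,185:325,::-1];cv2.imwrite("pics/crop.png",cv2.resize(cr,None,fx=5.5,fy=5.5,interpolation=2))
E
```

```text
3392 0.007851485455016238
dock rect mm ((570.24462890625, 23.957992553710938), (325.9809875488281, 231.65965270996094), 88.97384643554688)
high [261. 179.] 18 [ 0.617 -0.002  0.082] [0.628 0.009 0.094] [0.622 0.004 0.091]
high [272. 179.] 21 [ 0.618 -0.033  0.08 ] [ 0.628 -0.022  0.094] [ 0.622 -0.027  0.088]
high [283. 179.] 19 [ 0.617 -0.064  0.081] [ 0.629 -0.052  0.095] [ 0.622 -0.058  0.087]
high [299. 198.] 126 [ 0.517 -0.107  0.086] [ 0.616 -0.097  0.1  ] [ 0.573 -0.101  0.094]
high [261. 188.] 20 [ 0.592 -0.002  0.081] [0.603 0.009 0.094] [0.597 0.004 0.089]
high [272. 188.] 19 [ 0.593 -0.033  0.081] [ 0.603 -0.022  0.093] [ 0.598 -0.027  0.09 ]
high [283. 188.] 17 [ 0.592 -0.06   0.085] [ 0.603 -0.052  0.093] [ 0.597 -0.057  0.089]
high [261. 197.] 19 [ 0.567 -0.002  0.08 ] [0.578 0.009 0.093] [0.573 0.004 0.086]
high [272. 197.] 19 [ 0.567 -0.033  0.08 ] [ 0.577 -0.021  0.095] [ 0.572 -0.027  0.09 ]
high [282. 197.] 19 [ 0.567 -0.063  0.081] [ 0.578 -0.05   0.094] [ 0.572 -0.055  0.09 ]
high [204. 241.] 26 [0.445 0.153 0.093] [0.455 0.166 0.103] [0.45  0.159 0.1  ]
plate/pe
[... 528 characters left out ...]
-120 [272. 188.] 23 [ 0.592 -0.033  0.065] [ 0.603 -0.02   0.093] [ 0.597 -0.027  0.087]
plate/peg/pins 65-120 [282. 189.] 25 [ 0.591 -0.064  0.066] [ 0.603 -0.05   0.093] [ 0.596 -0.055  0.088]
plate/peg/pins 65-120 [261. 197.] 22 [ 0.567 -0.002  0.076] [0.578 0.009 0.093] [0.572 0.004 0.086]
plate/peg/pins 65-120 [272. 197.] 21 [ 0.567 -0.033  0.07 ] [ 0.577 -0.021  0.095] [ 0.572 -0.027  0.089]
plate/peg/pins 65-120 [282. 197.] 23 [ 0.566 -0.063  0.066] [ 0.578 -0.05   0.094] [ 0.571 -0.055  0.089]
plate/peg/pins 65-120 [222. 233.] 30 [0.462 0.1   0.065] [0.481 0.123 0.07 ] [0.473 0.11  0.067]
plate/peg/pins 65-120 [204. 241.] 36 [0.442 0.148 0.065] [0.461 0.166 0.103] [0.45  0.157 0.098]
```

View pics/crop.png

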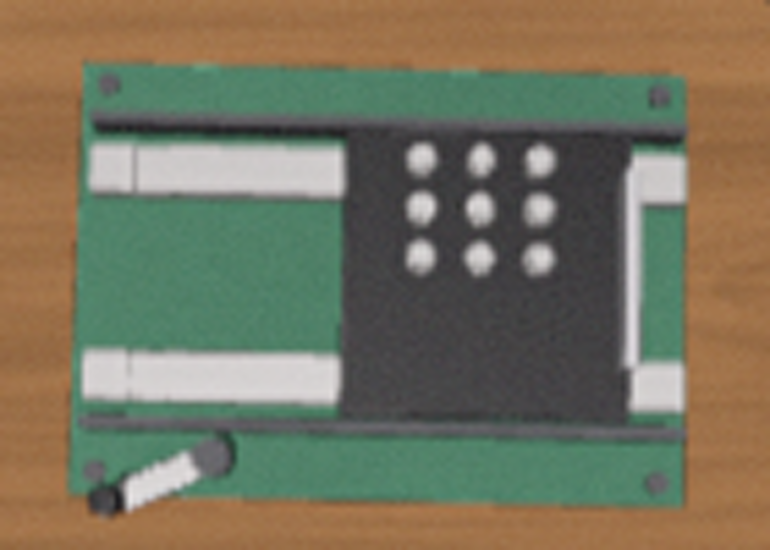

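The crop confirms it: a black tray with nine pins on the dock rails, end plate at the right, and the keeper at lower left with its black peg. The sizes agree:
- **Plate:** 326x232 mm against 330x236.
- **Pivot:** measured (473,110), predicted (474,111).
- **Dock:** its x axis is (0.018, 1), and home is at about (571,79) mm.
- **Tray:** origin at about (567,-31), so 110 mm short, with the rear face at y = -107.

I approach above and behind the end plate, fingers shut.

step_arm(
  deltas=[
    [32,37,0,0,0,-8.2,-1],
    [32,37,0,0,0,-8.2,-1],
    [32,37,0,0,0,-8.1,-1],
    [32,37,0,0,0,0,-1],
    [32,37,0,0,0,0,-1],
  ],
  newtons=30,
)

```text
clock: 0.6
tcp_pos: [0.3977, -0.3385, 0.231]
orientation: [-0.0, 1.0, 0.003, -0.0]
wrist_force: [-0.2, 0.2, 0.4]
finger_gap: 0.0122
grip_force: 0.0
```

step_arm(
  deltas=[
    [32,37,0,0,0,0,-1],
    [32,37,0,0,0,0,-1],
    [32,37,0,0,0,0,-1],
    [32,37,0,0,0,0,-1],
    [32,37,0,0,0,0,-1],
  ],
)

```text
clock: 1.1
tcp_pos: [0.5579, -0.1533, 0.231]
orientation: [0.0, 1.0, 0.004, -0.0]
wrist_force: [0.1, -0.9, -0.3]
finger_gap: 0.0002
grip_force: 0.0
```

step_arm(
  deltas=[
    [11,0,-40,0,0,0,-1],
    [0,0,-45,0,0,0,-1],
    [0,0,-45,0,0,0,-1],
    [0,0,-30,0,0,0,-1],
    [0,0,-9,0,0,0,-1],
  ],
)

```text
clock: 1.6
tcp_pos: [0.5649, -0.1537, 0.0579]
orientation: [-0.002, 1.0, 0.004, -0.004]
wrist_force: [-0.9, 0.0, -0.3]
finger_gap: 0.0
grip_force: 0.0
```

step_arm(
  deltas=[
    [0,10,0,0,0,0,-1],
    [0,8,0,0,0,0,-1],
    [0,5,0,0,0,0,-1],
    [0,5,0,0,0,0,-1],
    [0,4,0,0,0,0,-1],
  ],
)

```text
clock: 2.1
tcp_pos: [0.5688, -0.1228, 0.0637]
orientation: [0.0, 1.0, 0.004, 0.001]
wrist_force: [0.4, -0.0, -0.3]
finger_gap: 0.0003
grip_force: 0.0
```

step_arm(
  deltas=[
    [0,3,0,0,0,0,-1],
    [0,3,0,0,0,0,-1],
    [0,3,0,0,0,0,-1],
    [0,3,0,0,0,0,-1],
    [0,3,0,0,0,0,-1],
  ],
)

```text
clock: 2.6
tcp_pos: [0.5693, -0.1102, 0.0636]
orientation: [0.002, 1.0, 0.003, 0.001]
wrist_force: [0.8, -6.3, 3.5]
finger_gap: 0.0
grip_force: 3.0
```

step_arm(
  deltas=[
    [0,4,0,0,0,0,-1],
    [0,4,0,0,0,0,-1],
    [0,4,0,0,0,0,-1],
    [0,4,0,0,0,0,-1],
    [0,4,0,0,0,0,-1],
  ],
)

```text
clock: 3.1
tcp_pos: [0.5693, -0.0901, 0.0637]
orientation: [0.002, 1.0, 0.003, 0.001]
wrist_force: [-0.3, -5.1, 2.9]
finger_gap: 0.0001
grip_force: 3.1
```

step_arm(
  deltas=[
    [0,6,0,0,0,0,-1],
    [0,6,0,0,0,0,-1],
    [0,6,0,0,0,0,-1],
    [0,6,0,0,0,0,-1],
    [0,6,0,0,0,0,-1],
  ],
)

```text
clock: 3.6
tcp_pos: [0.5694, -0.06, 0.0637]
orientation: [0.002, 1.0, 0.003, 0.001]
wrist_force: [0.3, -5.5, 3.2]
finger_gap: -0.0003
grip_force: 3.2
```

step_arm(
  deltas=[
    [0,6,0,0,0,0,-1],
    [0,6,0,0,0,0,-1],
    [0,6,0,0,0,0,-1],
    [0,5,0,0,0,0,-1],
    [0,4,0,0,0,0,-1],
  ],
)

```text
clock: 4.1
tcp_pos: [0.5693, -0.0329, 0.0636]
orientation: [0.002, 1.0, 0.003, 0.001]
wrist_force: [-0.2, -5.2, 2.9]
finger_gap: 0.0002
grip_force: 3.2
```

step_arm(
  deltas=[
    [0,3,0,0,0,0,-1],
    [0,2,0,0,0,0,-1],
    [0,2,0,0,0,0,-1],
    [0,2,0,0,0,0,-1],
    [0,2,0,0,0,0,-1],
  ],
)

```text
clock: 4.6
tcp_pos: [0.5694, -0.0221, 0.0636]
orientation: [0.002, 1.0, 0.003, 0.001]
wrist_force: [0.0, -6.1, 2.8]
finger_gap: 0.0001
grip_force: 3.3
```

step_arm(
  deltas=[
    [0,2,0,0,0,0,-1],
    [0,2,0,0,0,0,-1],
    [0,2,0,0,0,0,-1],
    [0,2,0,0,0,0,-1],
    [0,1.5,0,0,0,0,-1],
  ],
)

```text
clock: 5.1
tcp_pos: [0.5692, -0.0122, 0.0634]
orientation: [0.002, 1.0, 0.003, 0.001]
wrist_force: [0.6, -6.6, 3.3]
finger_gap: -0.0003
grip_force: 3.3
```

step_arm(
  deltas=[
    [0,1,0,0,0,0,-1],
    [0,1,0,0,0,0,-1],
    [0,1,0,0,0,0,-1],
  ],
)

```text
clock: 5.4
tcp_pos: [0.5693, -0.0102, 0.0634]
orientation: [0.003, 1.0, 0.003, 0.001]
wrist_force: [-0.3, -12.0, 2.9]
finger_gap: -0.0001
grip_force: 5.9
```

step_arm(
  deltas=[
    [0,1,0,0,0,0,-1],
    [0,1,0,0,0,0,-1],
  ],
)

```text
clock: 5.6
tcp_pos: [0.5693, -0.0102, 0.0635]
orientation: [0.005, 1.0, 0.002, 0.001]
wrist_force: [-0.0, -18.4, 2.7]
finger_gap: -0.0001
grip_force: 9.1
```

```bash
python3 - <<'E'
from workcell import *
from h import *
for n in("top","scene"):
    c=read_camera(n);P=cloud(c);
    if n=="top":
        hsv=c["image"].max(2);q=P[(P[...,0]>.49)&(P[...,0]<.55)&(P[...,1]>.03)&(P[...,1]<.14)&(P[...,2]>.03)&(hsv<110)]
        A=np.c_[q[:,:2],np.ones(len(q))];print("board",len(q),np.median(q,0),np.linalg.lstsq(A,q[:,2],rcond=None)[0])
        q=P[(P[...,2]>.078)&(P[...,2]<.096)&(P[...,0]>.555)&(P[...,0]<.64)&(P[...,1]>.04)&(P[...,1]<.13)]
        print("pins",q.min(0),q.max(0))
    cv2.imwrite(f"pics/{n}1.png",cv2.resize(c["image"][130:300,170:350,::-1],None,fx=4,fy=3.5))
print(get_state()["wrist_force"])
E
```

```text
board 491 [0.52136149 0.10780758 0.050772  ] [-1.073275   -2.99533082  0.95333381]
pins [0.56696345 0.05911746 0.07800473] [0.62824692 0.12045638 0.08959511]
[ -0.39767893 -15.62935337   3.18020068]
```

Force climbed to 18 N without motion, and the board top is at 51 mm, its height when home. I back off and check.

step_arm(
  deltas=[
    [0,-10,0,0,0,0,-1],
    [0,-15,0,0,0,0,-1],
    [0,0,35,0,0,0,-1],
    [-20,0,45,0,0,0,-1],
    [-40,10,25,0,0,0,-1],
  ],
)

```text
clock: 6.2
tcp_pos: [0.5108, -0.0222, 0.1701]
orientation: [0.0, 1.0, 0.003, 0.003]
wrist_force: [0.1, 1.0, 0.8]
finger_gap: -0.0003
grip_force: 0.0
```

```bash
python3 - <<'E'
from workcell import *
from h import *
c=read_camera("top");P=cloud(c);im=c["image"]
cv2.imwrite("pics/top2.png",cv2.resize(im[140:260,185:325,::-1],None,fx=5,fy=5,interpolation=2))
v=im.max(2)
def pl(n,m):
    q=P[m];A=np.c_[q[:,:2]-q[:,:2].mean(0),np.ones(len(q))];print(n,len(q),q.min(0).round(3),q.max(0).round(3),np.median(q,0).round(4),np.linalg.lstsq(A,q[:,2],rcond=None)[0].round(3))
X,Y,Z=np.moveaxis(P,-1,0)
pl("board",(X>.505)&(X<.55)&(Y>.03)&(Y<.14)&(Z>.045)&(Z<.06))
pl("pins",(Z>.078)&(Z<.097)&(X>.555)&(X<.64)&(Y>.04)&(Y<.13))
pl("plate",(Z>.08)&(Z<.097)&(X>.50)&(X<.63)&(Y>-.01)&(Y<.03))
pl("peg",(Z>.09)&(Z<.105)&(X>.42)&(X<.48)&(Y>.13)&(Y<.19))
c=read_camera("scene");cv2.imwrite("pics/scene2.png",cv2.resize(c["image"][150:270,180:330,::-1],None,fx=5,fy=5,interpolation=2))
E
```

```text
board 528 [0.507 0.037 0.046] [0.55  0.14  0.056] [0.5273 0.0909 0.051 ] [0.006 0.002 0.051]
pins 134 [0.567 0.051 0.078] [0.628 0.121 0.09 ] [0.5973 0.0856 0.0839] [ 0.004 -0.006  0.084]<stdin>:7: RuntimeWarning: Mean of empty slice.
  ret = um.true_divide(
Traceback (most recent call last):
ValueError: zero-size array to reduction operation minimum which has no identity
```

Board is flat (slope 0.006) at 51 mm and the pins dropped about 5 mm, so the tray is home. Next I go to the keeper peg's robot side.

step_arm(
  deltas=[
    [-18,35,5,0,0,0,-1],
    [-18,35,0,0,0,0,-1],
    [-18,35,0,0,0,0,-1],
    [-18,35,0,0,0,0,-1],
    [-18,36,0,0,0,0,-1],
  ],
)

```text
clock: 6.75
tcp_pos: [0.4185, 0.115, 0.1721]
orientation: [-0.017, 0.999, 0.03, -0.001]
wrist_force: [0.8, -0.0, 0.4]
finger_gap: -0.0002
grip_force: 0.0
```

step_arm(
  deltas=[
    [0,0,0,0,0,0,-1],
    [0,0,-35,0,0,0,-1],
    [0,0,-35,0,0,0,-1],
    [0,0,-22,0,0,0,-1],
    [0,0,0,0,0,0,-1],
  ],
)

```text
clock: 7.25
tcp_pos: [0.4177, 0.1131, 0.0776]
orientation: [-0.016, 0.999, 0.028, -0.004]
wrist_force: [-0.2, -0.5, 0.2]
finger_gap: 0.0
grip_force: 0.0
```

```bash
python3 - <<'E'
from workcell import *
from h import *
print(get_state()["tcp_pos"])
c=read_camera("scene");cv2.imwrite("pics/scene2.png",cv2.resize(c["image"][130:250,180:330,::-1],None,fx=5,fy=5,interpolation=2))
E
```

```text
[0.41771965 0.11308056 0.07758121]
```

View pics/scene2.png

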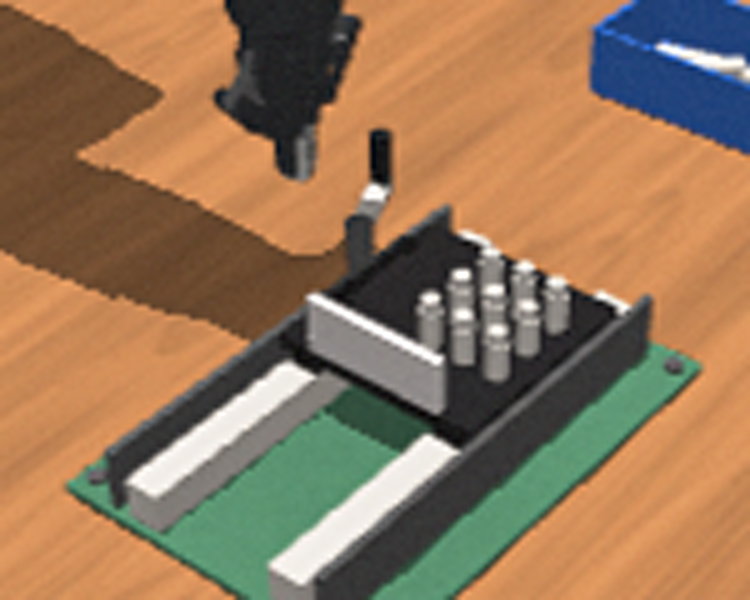

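The picture shows the tray flat against the notch end, with the peg at (380,155) untouched and the finger at (295,160) beside it. The arm fell short in y at 113 mm, so I move +y and then push +x.

step_arm(
  deltas=[
    [-2,14,1,0,0,0,-1],
    [0,14,1,0,0,0,-1],
    [0,12,0,0,0,0,-1],
    [0,0,0,0,0,0,-1],
  ],
)

```text
clock: 7.7
tcp_pos: [0.4205, 0.1318, 0.0833]
orientation: [-0.026, 0.999, 0.043, -0.0]
wrist_force: [0.4, 0.0, 0.4]
finger_gap: 0.0001
grip_force: 0.0
```

step_arm(
  deltas=[
    [6,0,0,0,0,0,-1],
    [6,0,0,0,0,0,-1],
    [6,1,0,0,0,0,-1],
    [6,1,0,0,0,0,-1],
    [6,1,0,0,0,0,-1],
  ],
)

```text
clock: 8.2
tcp_pos: [0.4502, 0.1342, 0.0823]
orientation: [-0.025, 0.999, 0.043, -0.001]
wrist_force: [-0.5, 0.7, -0.2]
finger_gap: 0.0
grip_force: 0.0
```

```bash
python3 - <<'E'
from workcell import *
from h import *
s=get_state();print(s["joint_pos"].round(3) if hasattr(s["joint_pos"],"round") else s["joint_pos"],s["tcp_pos"],s["orientation"])
c=read_camera("top");P=cloud(c);X,Y,Z=np.moveaxis(P,-1,0)
m=(Z>.09)&(Z<.105)&(X>.40)&(X<.56)&(Y>.08)&(Y<.19);print(m.sum(),np.median(P[m],0) if m.any() else 0)
c=read_camera("scene");cv2.imwrite("pics/scene3.png",cv2.resize(c["image"][90:210,180:330,::-1],None,fx=5,fy=5,interpolation=2))
E
```

```text
[ 0.085  0.212 -0.478  0.882  0.051  3.142] [0.45017563 0.13417647 0.08225669] [-0.0254156   0.99876505  0.04266836 -0.00135326]
0 0
```

View pics/scene3.png

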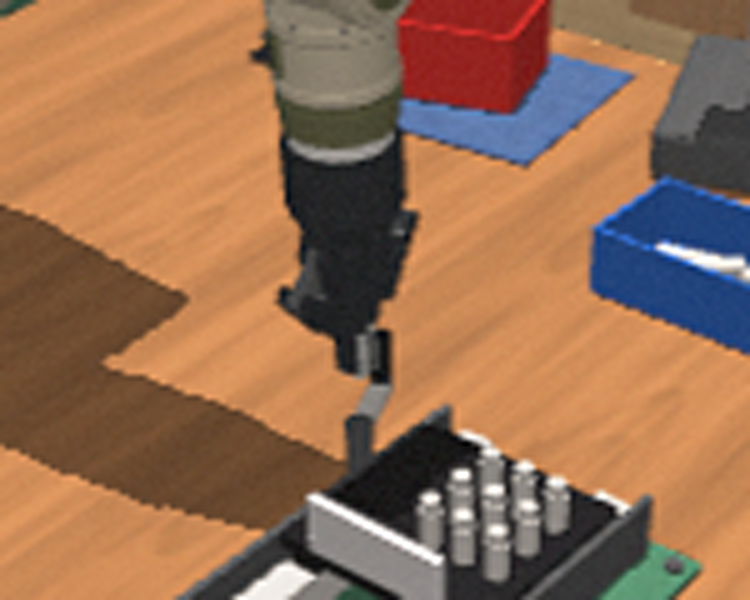

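The last joint is at its 3.14 limit, which held the arm back. The finger at (365,350) is right beside the peg at (382,355), which stands as before. I back off, yaw +25° and straighten the tool.

step_arm(
  deltas=[
    [-10,-2,0,-0.7,0,6,-1],
    [-12,0,0,-0.7,0,6,-1],
    [-2,0,0,-0.7,0,6,-1],
    [0,0,0,-0.7,0,7,-1],
    [0,5,0,0,0,0,-1],
  ],
)

```text
clock: 8.8
tcp_pos: [0.4253, 0.1373, 0.0823]
orientation: [-0.0, 0.966, 0.258, -0.008]
wrist_force: [0.3, -0.3, 0.7]
finger_gap: -0.0004
grip_force: 0.0
```

```bash
python3 - <<'E'
from workcell import *
from h import *
s=get_state();print(s["joint_pos"],s["tcp_pos"],s["orientation"])
c=read_camera("top");P=cloud(c);X,Y,Z=np.moveaxis(P,-1,0)
m=(X>.40)&(X<.56)&(Y>.09)&(Y<.2)&(Z>.06)
cv2.imwrite("pics/t3.png",cv2.resize(c["image"][140:280,165:325,::-1],None,fx=4,fy=4,interpolation=2))
E
```

```text
[ 1.33203182e-01  1.87286304e-01 -5.08072729e-01  8.91036510e-01
 -1.45983524e-03  2.75314815e+00] [0.42525136 0.1372551  0.08232724] [-2.68721571e-04  9.66146743e-01  2.57874207e-01 -7.82899500e-03]
```

View pics/t3.png

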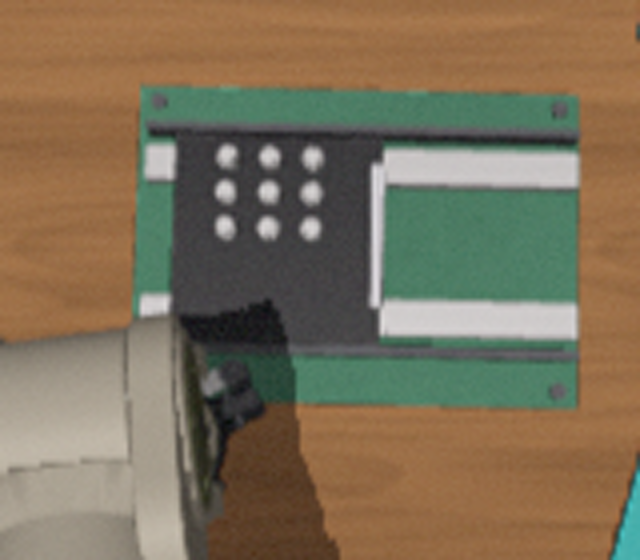

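The top view shows the tray home with its front edge at (175,240); the peg is hidden under the forearm. The tool is level with yaw 30°, so I push the peg along its arc.

step_arm(
  deltas=[
    [0,8,0,0,0,0,-1],
    [4,3,0,0,0,0,-1],
    [4,3,0,0,0,0,-1],
    [5,2,0,0,0,0,-1],
    [5,2,0,0,0,0,-1],
  ],
)

```text
clock: 9.35
tcp_pos: [0.4436, 0.1553, 0.0822]
orientation: [-0.0, 0.966, 0.258, -0.008]
wrist_force: [-0.5, 0.6, 0.5]
finger_gap: -0.0
grip_force: 0.5
```

step_arm(
  deltas=[
    [5,1,0,0,0,0,-1],
    [5,0,0,0,0,0,-1],
    [5,0,0,0,0,0,-1],
    [4,0,0,0,0,0,-1],
    [5,-1,0,0,0,0,-1],
  ],
)

```text
clock: 9.85
tcp_pos: [0.4678, 0.1551, 0.0823]
orientation: [-0.0, 0.966, 0.258, -0.008]
wrist_force: [-0.9, 0.4, -0.1]
finger_gap: -0.0
grip_force: 0.5
```

step_arm(
  deltas=[
    [5,-1,0,0,0,0,-1],
    [5,-1,0,0,0,0,-1],
    [4,-2,0,0,0,0,-1],
    [4,-2,0,0,0,0,-1],
  ],
)

```text
clock: 10.25
tcp_pos: [0.4858, 0.149, 0.0823]
orientation: [-0.0, 0.966, 0.258, -0.008]
wrist_force: [-1.8, -0.4, 0.1]
finger_gap: -0.0
grip_force: 0.8
```

Contact holds at about 1 N. Now I go round to the peg's far (+y) side.

step_arm(
  deltas=[
    [-18,-4,0,0,0,0,-1],
    [0,20,0,0,0,0,-1],
    [0,22,0,0,0,0,-1],
    [14,2,0,0,0,0,-1],
    [8,0,0,0,0,0,-1],
  ],
)

```text
clock: 10.75
tcp_pos: [0.4911, 0.1899, 0.0828]
orientation: [-0.0, 0.966, 0.258, -0.006]
wrist_force: [0.1, 0.0, -0.2]
finger_gap: 0.0001
grip_force: 0.0
```

```bash
python3 - <<'E'
from workcell import *
from h import *
s=get_state();print(s["joint_pos"],s["tcp_pos"],s["wrist_force"])
c=read_camera("scene");P=cloud(c);X,Y,Z=np.moveaxis(P,-1,0)
m=(X>.48)&(X<.55)&(Y>.1)&(Y<.18)&(Z>.075)&(Z<.104);print(m.sum(),P[m].min(0),P[m].max(0),np.median(P[m],0))
cv2.imwrite("pics/scene4.png",cv2.resize(c["image"][110:230,180:330,::-1],None,fx=5,fy=5,interpolation=2))
E
```

```text
[ 2.16500452e-01  3.24289580e-01 -3.19194141e-01  9.40293384e-01
 -1.40395923e-04  2.83539841e+00] [0.49113086 0.18989219 0.0827978 ] [ 0.06272394  0.037076   -0.16941604]
50 [0.485837   0.14289388 0.07504618] [0.51648941 0.17992044 0.10217134] [0.50909789 0.1492961  0.0924721 ]
```

View pics/scene4.png

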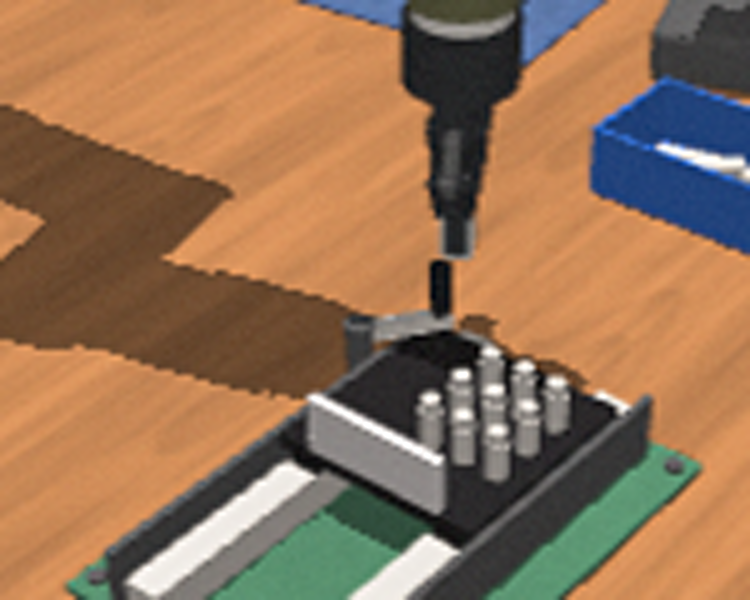

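The bar now lies partly over the tray and the finger (458,240) is on the far side of the peg (440,285). I push it the rest of the way.

step_arm(
  deltas=[
    [5,-10,0,0,0,0,-1],
    [3,-5,0,0,0,0,-1],
    [4,-5,0,0,0,0,-1],
    [4,-5,0,0,0,0,-1],
    [3,-5,0,0,0,0,-1],
  ],
)

```text
clock: 11.3
tcp_pos: [0.509, 0.1586, 0.0825]
orientation: [-0.0, 0.966, 0.258, -0.007]
wrist_force: [-0.3, 2.1, 1.3]
finger_gap: -0.0
grip_force: 0.7
```

step_arm(
  deltas=[
    [2,-5,0,0,0,0,-1],
    [2,-5,0,0,0,0,-1],
    [1,-5,0,0,0,0,-1],
    [1,-5,0,0,0,0,-1],
    [1,-4,0,0,0,0,-1],
  ],
)

```text
clock: 11.8
tcp_pos: [0.5154, 0.1347, 0.0823]
orientation: [-0.0, 0.966, 0.258, -0.008]
wrist_force: [-0.1, 1.5, 0.8]
finger_gap: 0.0003
grip_force: 0.5
```

step_arm(
  deltas=[
    [0,-2,0,0,0,0,-1],
    [0,-2,0,0,0,0,-1],
  ],
)

```text
clock: 12.0
tcp_pos: [0.5154, 0.1309, 0.0823]
orientation: [-0.0, 0.966, 0.258, -0.008]
wrist_force: [0.4, 1.0, 0.2]
finger_gap: -0.0003
grip_force: 0.4
```

step_arm(
  deltas=[
    [0,-1.5,0,0,0,0,-1],
    [0,-1.5,0,0,0,0,-1],
    [0,-1,0,0,0,0,-1],
  ],
)

```text
clock: 12.3
tcp_pos: [0.5155, 0.1271, 0.0823]
orientation: [-0.0, 0.966, 0.258, -0.008]
wrist_force: [0.1, 1.1, 0.0]
finger_gap: -0.0004
grip_force: 0.4
```

step_arm(
  deltas=[
    [0,-1,0,0,0,0,-1],
    [0,-1,0,0,0,0,-1],
  ],
)

```text
clock: 12.5
tcp_pos: [0.5155, 0.1252, 0.0824]
orientation: [-0.0, 0.966, 0.258, -0.008]
wrist_force: [-0.3, 1.4, 0.5]
finger_gap: -0.0001
grip_force: 0.4
```

step_arm(
  deltas=[
    [0,-1,0,0,0,0,-1],
    [0,-1,0,0,0,0,-1],
  ],
)

```text
clock: 12.7
tcp_pos: [0.5155, 0.1231, 0.0824]
orientation: [-0.0, 0.966, 0.258, -0.008]
wrist_force: [-0.0, 1.1, 0.2]
finger_gap: -0.0001
grip_force: 0.4
```

step_arm(
  deltas=[
    [0,-1,0,0,0,0,-1],
    [0,-1,0,0,0,0,-1],
  ],
)

```text
clock: 12.9
tcp_pos: [0.5155, 0.1211, 0.0823]
orientation: [-0.0, 0.966, 0.258, -0.008]
wrist_force: [0.4, 1.4, -1.0]
finger_gap: -0.0002
grip_force: 0.5
```

step_arm(
  deltas=[
    [0,-1,0,0,0,0,-1],
    [0,-1,0,0,0,0,-1],
  ],
)

```text
clock: 13.1
tcp_pos: [0.5156, 0.1207, 0.0824]
orientation: [-0.002, 0.966, 0.258, -0.007]
wrist_force: [0.5, 8.7, -1.1]
finger_gap: -0.0004
grip_force: 3.9
```

step_arm(
  deltas=[
    [0,-1,0,0,0,0,-1],
    [0,-1,0,0,0,0,-1],
  ],
)

```text
clock: 13.3
tcp_pos: [0.5156, 0.1204, 0.0825]
orientation: [-0.004, 0.966, 0.259, -0.007]
wrist_force: [0.7, 15.4, -0.6]
finger_gap: 0.0
grip_force: 6.5
```

The stop is felt at 15 N. I retreat away from the peg, then up and away.

step_arm(
  deltas=[
    [0,6,0,0,0,0,-1],
    [-2,14,0,0,0,0,-1],
    [0,5,35,0,0,0,-1],
    [0,0,45,0,0,0,-1],
    [0,0,45,0,0,0,-1],
  ],
)

```text
clock: 13.8
tcp_pos: [0.5126, 0.1426, 0.2082]
orientation: [-0.0, 0.966, 0.258, -0.009]
wrist_force: [0.7, -0.0, -0.2]
finger_gap: 0.0002
grip_force: 0.0
```

step_arm(
  deltas=[
    [-20,-30,10,0,0,0,-1],
    [-20,-35,0,0,0,0,-1],
    [-20,-40,0,0,0,0,-1],
    [-20,-40,0,0,0,0,-1],
    [-20,-40,0,0,0,0,-1],
  ],
)

```text
clock: 14.3
tcp_pos: [0.4125, -0.0438, 0.2175]
orientation: [0.0, 0.966, 0.258, -0.008]
wrist_force: [1.2, -0.5, 0.1]
finger_gap: -0.0004
grip_force: 0.0
```

step_arm(
  deltas=[
    [0,-40,0,0,0,0,-1],
    [0,-40,0,0,0,0,-1],
    [0,-30,0,0,0,0,-1],
    [0,0,0,0,0,0,-1],
    [0,0,0,0,0,0,-1],
  ],
)

```text
clock: 14.8
tcp_pos: [0.4132, -0.1529, 0.2172]
orientation: [-0.001, 0.966, 0.257, -0.008]
wrist_force: [-1.2, -0.7, 0.6]
finger_gap: -0.0
grip_force: 0.0
```

```bash
python3 - <<'E'
from workcell import *
from h import *
s=get_state();print(s["clock"],s["tcp_pos"],s["wrist_force"])
c=read_camera("top");P=cloud(c);X,Y,Z=np.moveaxis(P,-1,0);im=c["image"]
for n,m in {"peg":(Z>.092)&(Z<.105)&(X>.48)&(X<.56)&(Y>.06)&(Y<.17),"board":(X>.545)&(X<.56)&(Y>.03)&(Y<.14)&(Z>.04)&(Z<.065),"pins":(Z>.078)&(Z<.097)&(X>.555)&(X<.64)&(Y>.04)&(Y<.13)}.items():
    print(n,m.sum(),P[m].min(0).round(3),P[m].max(0).round(3),np.median(P[m],0).round(4))
cv2.imwrite("pics/end.png",cv2.resize(im[:,:,::-1],(768,576)))
E
```

```text
14.8 [ 0.41321167 -0.15290263  0.21719249] [-1.22774831 -0.69183553  0.55198525]
peg 27 [0.521 0.099 0.094] [0.534 0.113 0.103] [0.5262 0.1048 0.0992]
board 195 [0.546 0.031 0.045] [0.559 0.14  0.058] [0.553  0.0853 0.0513]
pins 130 [0.569 0.048 0.078] [0.628 0.121 0.091] [0.5975 0.0844 0.0839]
```

View pics/end.png

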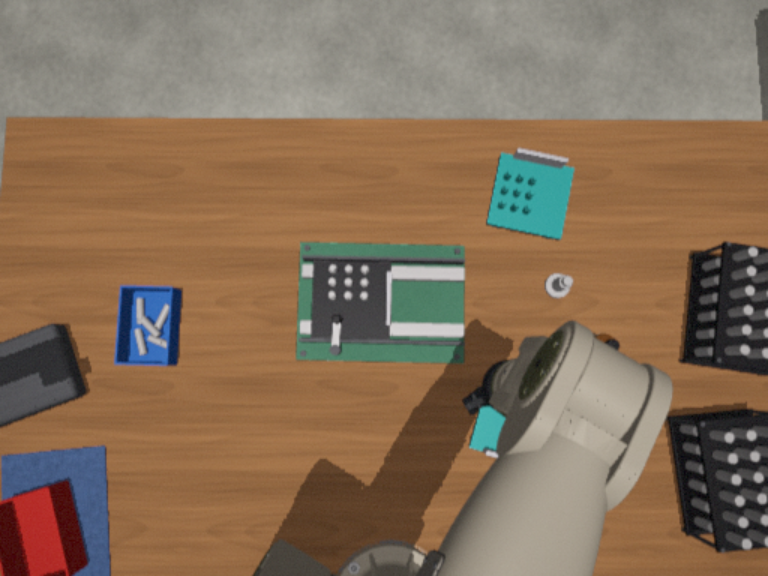

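The final view shows the tray home and flat (board top at 51 mm) and the keeper at (336,335) over its edge at the stop. The bin and master have not moved, the oil bottle is mostly hidden by the arm but was not approached, and the arm is clear and still.

```bash
python3 -c "
from workcell import *
print(hand_in())"
```

```text
the job is handed in; nothing more can be done
None
```

The tray is home and flat in the notches, the keeper is over its edge at its stop, the arm is clear, and the job was handed in at about 15 s; the hand-in returned no verdict.

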